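# Catch the falling lid of the carving case and let it down softly

### The arm

A 6-joint arm with a two-finger parallel gripper is mounted at the origin on the work surface. World frame = base frame: x ahead of the robot, y to its left, z up, the work surface at z = 0. Lengths are in m, angles in rad, forces in N, time in s.
With the tool pointing down it reaches from about 0.35 to 0.85 m from the base axis. Payload 8.1 kg.
Tool frame: the origin (TCP) lies at the very end of the fingers, on their centre line; the grasp point (between the pads) lies robot.grip_point_offset behind it (robot.grip_point_offset is the distance from the TCP to the grasp point, in m); z points along the fingers, y is the line along which they close (so a half turn about z gives the same grasp; the last joint's range is limited). The gripper opens to 93 mm and grips with 3 to 60 N. Pads are 15 mm wide; open, the fingers measure 128 mm over their backs; the gripper's body (75 mm by 188 mm) begins 65 mm behind the grasp point.
Start: joints at [1.141, 0.13, 1.488, -0, 1.523, -0.085], TCP at [0.203, 0.565, 0.183] pointing down, gripper open.
Joint ranges: [-2.96, 2.96], [-0.89, 2.26], [0.02, 2.5], [-1.34, 4.48], [0, 2.73], [-2.66, 2.66]. Speed limits (rad/s): [2.39, 2.39, 2.79, 3.14, 3.14, 3.14].

### API

Orientations are given as a rotation vector (axis times angle).
In Python, from plant import robot, eyes gives the robot as it stands. The module is installed in compiled form; this text tells all that it offers.
- The arm moves only by the tool apply_moves, never from a script. Its argument "steps" is one flat list of numbers, 7 for each row, row after row: the shift along the tool's x, y, z in units of 30 mm (1.0 is 30 mm), then the turn, a rotation vector about the tool's x, y, z in units of 6 degrees (1.0 is 6 degrees), then the opening in per cent of the stroke, from 0 (shut) to 100 (fully open). In form: [dx, dy, dz, ax, ay, az, fingers, dx, dy, dz, ax, ay, az, fingers, ...]. A call has 1 to 12 rows; each row shifts and turns the commanded pose from where the row before left it, along the tool's axes as they then stand; what a row does not reach is not made up. A row lasts 1/12 s, in which the tool goes at most 41.7 mm and 7.16 degrees, less where a joint would pass 70% of its speed; a pose out of reach is approached as far as the arm can. A call is refused whole if a number of a shift passes 1 or a number of a turn 1, either way. A call with a gripper value outside its range is refused whole. The fingers move at their own pace and stop on an object; "grip_force" is the grip in N (left out, the last holds). Time passes only in rows, so rows that do not move let the fingers close. It gives the time, the measured TCP pose, the force, the opening and the grip force at its end, in the units of the state.
- robot.read_state(): the state, without advancing time (a new reading comes with each control period).
- eyes.read_camera(name): name is "scene" or "top" or "wrist"; returns the picture (480x640x3 uint8, red, green, blue); there is no depth.
- eyes.calibration(name): a dict with "K" (3x3 intrinsics, pixels), "R" (3x3) and "t" (3): a world point X has camera coordinates R X + t. Camera axes: x right, y down, z forward; pixel columns grow to the right and rows downward; lengths in m; the calibration is good to about 2 mm. The wrist camera is an equidistant fisheye: a pixel r from the principal point sees the ray r / f radians off the axis. A picture is of the moment at which its call begins: read the wrist's pose just before it. calibration takes no time and is no camera call; for the wrist camera it gives the pose at the moment of the call.
- robot.close_job(): hands the job in; it is judged then, once.
Trained networks look in the newest picture that a camera, given by its name, has taken for a name from the list of things; names that differ only in an ending like _2 or _b are one class to them, and where a whole thing is asked for, a point or a joint stands for the part that bears it (a point fixed in the world has none). Each returns a list of dicts, best first, with "conf" (0 to 1); they miss things now and then, are a little off and sometimes report something else, mostly with a low value. They report only what shows in the picture. A call takes as long as a camera call.
- eyes.search_frame(camera, thing): "rect" ([left, top, width, height] in pixels, round what is visible of it).
- eyes.place_of(camera, thing): "xy" ([column, row] in pixels: a listed point, or the origin of a listed thing).
The state is a dict: "t": time; "q": joint angles; "dq": joint speeds; "joint_torque": joint torques, N m; "tool_pos": TCP position; "orientation": TCP orientation; "force": force on the tool from outside, world axes, zero at the start; "wrist_torque": the same for the moment, N m; "opening": finger opening in m; "gripper_force": force on a finger pad.
Only numpy, scipy, OpenCV 4.12 (cv2) and the standard library are available. Lean on these libraries where they do the work, as an engineer would, in place of code of your own. Each camera call takes 0.05 s, during which the arm holds its last target. There are 200 camera calls.

### The job

The presentation case's lid stands open: tip it towards its front with a fingertip so that it begins to fall shut by itself with nothing touching it, catch it from below on the back of a finger and bring it to a stop while it is still clearly open (its front tongue at least 5 cm above its shut height), then lower it fully shut on the finger without letting it bang, and draw the finger away. Do not pinch the lid, and leave the carving in the case and everything else on the table where it is.

Things in the scene. Friction and masses are not known exactly. Their poses are not given: they have to be found in the camera images.
- case: dark wooden presentation case on a black plinth, fixed to the table. Box 140 mm (x) by 220 mm (y), its rim 120 mm above the table; plinth 170 x 260 mm, 30 mm high. Origin at the centre of its underside; its x axis points from its front (towards the robot) to its hinge side, z up. The box front wall is 70 mm on the -x side of the origin.
- hinge (a point): fixed point in the middle of the lid's hinge line, on the far (+x) rim of the case, 120 mm above the table; the hinge line runs along the case's y axis.
- lid (a joint): angle of the lid, rad: 0 shut (level, on the rim), 1.57 upright, stop at 1.75. A hinge with some friction and a worn damper: the lid stays by itself when within about 0.13 rad of upright; tipped towards the front below about 1.3 it falls shut by itself, slowly at first (let go at 1.2 it passes 0.8 after 0.8 to 1.4 s and is shut after 1.7 to 2.7 s), reaching 0.7 to 1.1 rad/s, which is a bang. It needs 1 to 2 N at the tongue to be tipped or carried.
- tongue_edge (a point): middle of the free edge of the lid's front tongue, on its underside (the red side); 190 mm from the hinge line. The lid is a 140 x 220 mm board, 10 mm thick (wooden face above, red lining below), with an amber-topped tongue 100 mm wide that juts 50 mm past the case's front wall when shut, so that a finger can stay under the tongue, outside the case, until the lid is fully down. The face's tongue edge is 3 mm shorter than the lining's. The axes here turn with the lid.
- carving: small amber and brown root carving standing loose in the case, about 75 mm across, 65 mm high. Origin under its centre; leave alone.
- burl_bowl: orange-brown turned burl-wood bowl, 110 mm across, 55 mm high. Origin under its centre; leave alone.
- remote: white remote control, 130 x 38 x 18 mm. Origin under its centre; leave alone.
- wax_tin: round grey metal wax tin, 72 mm across, 30 mm high. Origin under its centre; leave alone.
- brush: dusting brush lying on the table, 190 mm long. Origin under its centre; leave alone.
- small_root: small dark gnarled root carving, about 80 mm across, 100 mm high. Origin under its centre; leave alone.
- bead_bangle: dark wooden bangle lying flat, 76 mm across, 12 mm high. Origin under its centre; leave alone.

How it is judged:
By the outcome, as a careful person would: the job done as asked, in the order asked, and still so for the second after the job is handed in, with the robot touching nothing.
It also fails if it takes over 40 s, if anything falls off the work surface, if the arm or the gripper's body presses on something with over 40 N, if the wrist force passes 120 N, or if a joint passes its speed limit or range.

## Working session

There is one attempt and no reset: what is moved stays moved. The work goes in short steps, Python scripts to look and compute and a tool call to move; the robot and the scene stay as the last step left them, time stands still between calls to the robot, and variables do not carry over. Pictures are saved under pics/ and viewed, at most 10 in all, crops included, and the job is handed in when it is done.

Besides the shell and the picture viewer there is one more tool, called by a JSON object that holds its "name" and its "arguments", one argument or row to a line. apply_moves: Moves the arm, as the interface text tells. Its arguments: {"type":"object","properties":{"steps":{"type":"array"},"grip_force":{"type":"number"}},"required":["steps"]}

```bash
mkdir -p pics
cat > h.py <<'E'
import numpy as np, cv2
from plant import robot, eyes
from scipy.spatial.transform import Rotation as Rn
def ray(cam,px):
    c=eyes.calibration(cam);K,R,t=map(np.array,(c["K"],c["R"],c["t"]))
    d=np.linalg.inv(K)@[px[0],px[1],1.]
    return -R.T@t, R.T@d/np.linalg.norm(d)
def tri(p1,p2):
    (a,u),(b,v)=ray("scene",p1),ray("top",p2)
    s=np.linalg.lstsq(np.c_[u,-v],b-a,rcond=None)[0]
    return (a+s[0]*u+b+s[1]*v)/2, np.linalg.norm(a+s[0]*u-b-s[1]*v)
def proj(cam,X):
    c=eyes.calibration(cam);p=np.array(c["K"])@(np.array(c["R"])@X+c["t"]);return p[:2]/p[2]
E
python3 - <<'E'
from h import *
ims=[]
for c in ("scene","top"):
    im=eyes.read_camera(c); cv2.imwrite(f"pics/{c}0.png",im[:,:,::-1])
    C=eyes.calibration(c); print(c,-np.array(C["R"]).T@C["t"])
P={}
for n in ("hinge","tongue_edge","case","lid","carving","burl_bowl","remote","wax_tin","brush","small_root","bead_bangle"):
    for c in ("scene","top"):
        try:
            r=eyes.place_of(c,n); P[n,c]=r[0]["xy"] if r else None
            print(n,c,[(np.round(k["xy"]),round(k["conf"],2)) for k in r[:2]])
        except Exception as e: print(n,c,e); P[n,c]=None
    if P[n,"scene"] is not None and P[n,"top"] is not None: print("  ",tri(P[n,"scene"],P[n,"top"]))
s=robot.read_state();print(s["t"],s["tool_pos"],s["orientation"],s["opening"],robot.grip_point_offset)
E
```

```text
scene [ 1.07376031 -0.85412003  0.81243   ]
top [ 0.30634768 -0.02699508  1.34613043]
hinge scene [(array([399., 231.]), 0.64)]
hinge top [(array([269., 188.]), 0.72)]
   (array([0.65506193, 0.11100144, 0.12133257]), np.float64(0.001448283522775409))
tongue_edge scene [(array([414., 165.]), 0.97)]
tongue_edge top [(array([265., 156.]), 0.81)]
   (array([0.67720349, 0.10163365, 0.30664937]), np.float64(0.0005414982315863383))
case scene [(array([371., 265.]), 0.82), (array([350., 184.]), 0.44)]
case top [(array([284., 218.]), 0.86), (array([159., 316.]), 0.47)]
   (array([0.60064837, 0.08017459, 0.01119886]), np.float64(0.0032941045242727294))
lid scene it knows: bead_bangle, brush, burl_bowl, carving, case, hinge, remote, small_root, tongue_edge, wax_tin
lid top it knows: bead_bangle, brush, burl_bowl, carving, case, hinge, remote, small_root, tongue_edge, wax_tin
carving scene []
carving top [(array([291., 213.]), 0.78)]
burl_bowl scene [(array([377., 202.]), 0.6)]
burl_bowl top [(array([177., 264.]), 0.6)]
   (array([0.46100008, 0.37507961, 0.00742067]), np.float64(0.00725814970407
[... 312 characters left out ...]
, 0.37530078, 0.01379939]), np.float64(0.008032452482529213))
brush scene [(array([351., 183.]), 0.7)]
brush top [(array([290., 216.]), 0.25)]
   (array([0.55250502, 0.04522742, 0.24982828]), np.float64(0.00013165710862158704))
small_root scene [(array([233., 350.]), 0.81)]
small_root top [(array([427., 258.]), 0.74)]
   (array([ 0.49372413, -0.32682819, -0.00599993]), np.float64(0.01060644360823064))
bead_bangle scene [(array([151., 367.]), 0.93)]
bead_bangle top [(array([475., 292.]), 0.55)]
   (array([ 0.39593518, -0.45877579,  0.00312265]), np.float64(0.003160633665254729))
1.1 [0.20278299 0.56468472 0.18280793] [-5.38956795e-01 -3.09500769e+00  6.31195319e-05] 0.09298245336424948 0.0188
```

View pics/scene0.png

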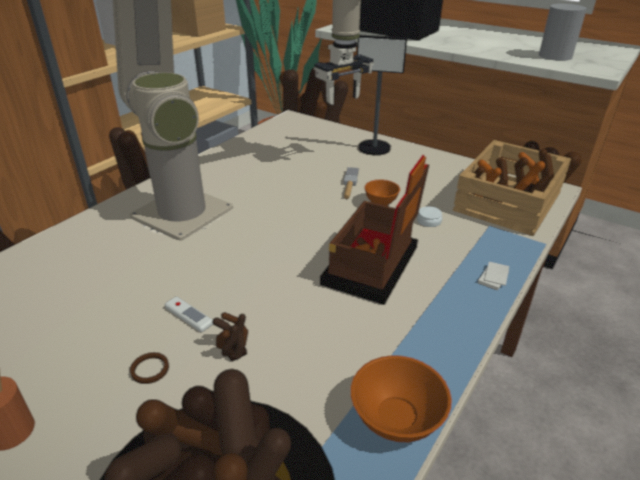

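View pics/top0.png

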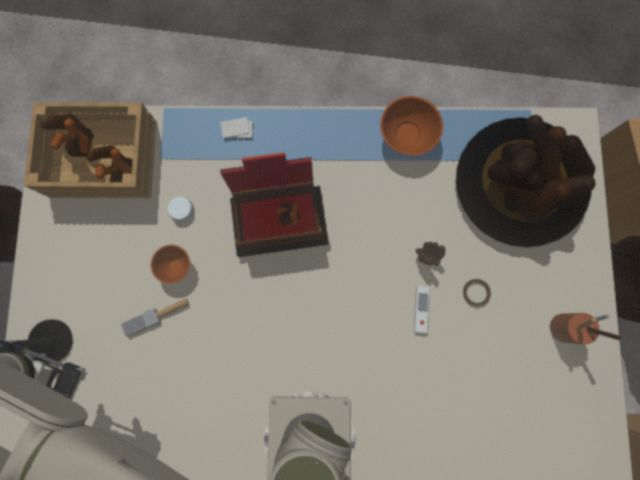

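The scene view shows the case with its lid standing open (tongue top about (420,160)) and the carving inside. The top view shows the case around (280,218), turned slightly, with the tongue at (265,156). The bowl (170,264) and brush (155,318) lie between the arm and the case, so I'll pass high over them. Next I'll fit the case's yaw by overlaying the model.

```bash
cat >> h.py <<'E'
def model(H,yaw,th):
    c,s=np.cos(yaw),np.sin(yaw); F=lambda x,y,z:H+np.array([c*x-s*y,s*x+c*y,z])
    L=lambda r,y,n:F(-r*np.cos(th)+n*np.sin(th),y,r*np.sin(th)+n*np.cos(th))
    rim=[F(*p) for p in((0,.11,0),(0,-.11,0),(-.14,-.11,0),(-.14,.11,0))]
    pl=[F(*p) for p in((.015,.13,-.09),(.015,-.13,-.09),(-.155,-.13,-.09),(-.155,.13,-.09))]
    lid=[L(*p) for p in((0,.11,0),(.14,.11,0),(.14,.05,0),(.19,.05,0),(.19,-.05,0),(.14,-.05,0),(.14,-.11,0),(0,-.11,0))]
    return rim,pl,lid
def overlay(im,cam,H,yaw,th,box,k,out):
    x,y,w,h=box; o=cv2.resize(im[y:y+h,x:x+w,::-1],None,fx=k,fy=k,interpolation=cv2.INTER_CUBIC)
    for poly,col in zip(model(H,yaw,th),((0,255,0),(255,255,0),(255,0,255))):
        p=np.array([(proj(cam,X)-[x,y]+.5)*k for X in poly]).astype(int)
        cv2.polylines(o,[p],True,col,1)
    return o
E
python3 - <<'E'
from h import *
a,u=ray("top",(284,218)); print(a-u*a[2]/u[2])
t=cv2.imread("pics/top0.png")[:,:,::-1]; s=cv2.imread("pics/scene0.png")[:,:,::-1]
H=np.array([.655,.111,.12]);yaw=.13;th=1.70
A=overlay(t,"top",H,yaw,th,(210,140,130,125),3,"");B=overlay(s,"scene",H,yaw,th,(310,140,130,170),3,"")
A=cv2.copyMakeBorder(A,0,B.shape[0]-A.shape[0],0,0,0)
cv2.imwrite("pics/ov0.png",np.hstack([A,B]))
E
```

```text
[0.60174552 0.07892361 0.        ]
```

View pics/ov0.png

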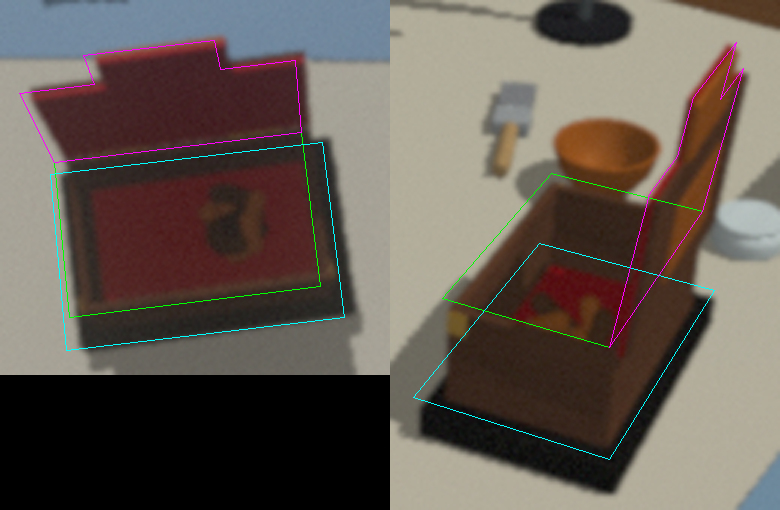

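The overlay is a few pixels off: the real plinth lies right of and below the model in the top view, and the true yaw is larger. I'll read corners from a cleaner crop and fit to them.

Run:
```python
from h import *
t=cv2.imread("pics/top0.png"); s=cv2.imread("pics/scene0.png")
def crop(im,x,y,w,h,k):
    o=cv2.resize(im[y:y+h,x:x+w],None,fx=k,fy=k,interpolation=cv2.INTER_CUBIC); o=cv2.convertScaleAbs(o,alpha=1.6,beta=25)
    for i in range(0,w,10):
        cv2.line(o,(i*k,0),(i*k,6),(255,255,0),1)
        if i%20==0: cv2.putText(o,str(x+i),(i*k,18),0,.4,(255,255,0),1)
    for i in range(0,h,10):
        cv2.line(o,(0,i*k),(6,i*k),(255,255,0),1)
        if i%20==0: cv2.putText(o,str(y+i),(8,i*k+4),0,.4,(255,255,0),1)
    return o
A=crop(t,218,145,112,118,4);B=crop(s,320,150,108,150,4)
h=max(A.shape[0],B.shape[0]);A=cv2.copyMakeBorder(A,0,h-A.shape[0],0,0,0);B=cv2.copyMakeBorder(B,0,h-B.shape[0],0,0,0)
o=np.hstack([A,B])[:,:800];cv2.imwrite("pics/cr.png",o);print(o.shape)
```

```text
(600, 800, 3)
```

View pics/cr.png

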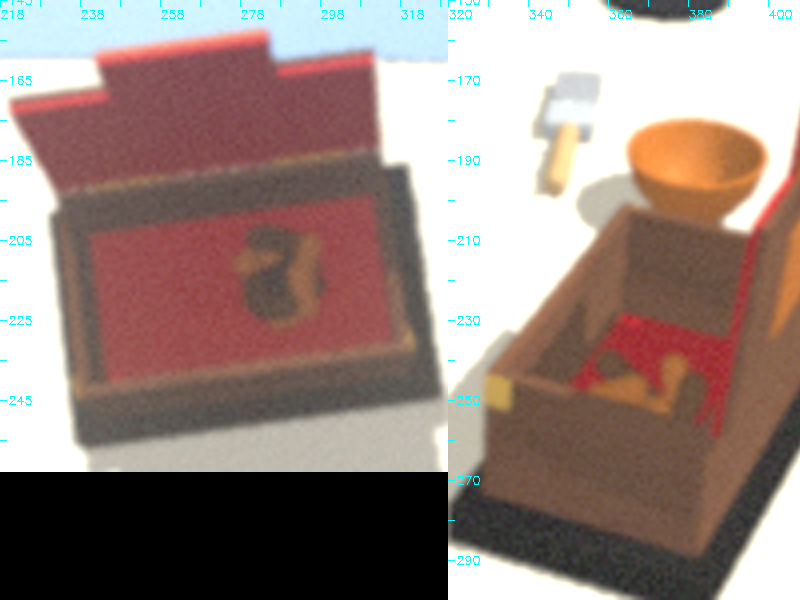

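Run:
```python
from h import *
from scipy.optimize import least_squares
T=lambda a,b:(218+a/4-.5,145+b/4-.5); S=lambda a,b:(320+(a-448)/4-.5,150+b/4-.5)
fix=[("top",T(62,192),(0,.11,0)),("top",T(380,152),(0,-.11,0)),("top",T(81,392),(-.14,.11,0)),("top",T(413,348),(-.14,-.11,0)),
("top",T(82,446),(-.155,.13,-.12)),("top",T(440,398),(-.155,-.13,-.12)),
("scene",S(490,376),(-.14,-.11,0)),("scene",S(628,207),(-.14,.11,0)),("scene",S(695,555),(0,-.11,-.09)),("scene",S(487,493),(-.14,-.11,-.09)),
("top",(269,188),(0,0,0)),("scene",(399,231),(0,0,0))]
lid=[("top",T(98,66),(.19,.05)),("top",T(268,44),(.19,-.05)),("top",T(10,110),(.14,.11)),("top",T(375,66),(.14,-.11)),("scene",(414,165),(.19,0)),("top",(265,156),(.19,0))]
def f(p,full=0):
    H=np.array([p[0],p[1],.12]);c,s=np.cos(p[2]),np.sin(p[2]);r=[]
    G=lambda x,y,z:H+[c*x-s*y,s*x+c*y,z]
    for cam,px,q in fix: r+=list(proj(cam,G(*q))-px)
    for cam,px,(a,y) in lid: r+=list(proj(cam,G(-a*np.cos(p[3]),y,a*np.sin(p[3])))-px)
    return np.array(r)
o=least_squares(f,[.655,.11,.13,1.7],loss="soft_l1");print(o.x);print(np.round(f(o.x).reshape(-1,2),1))
```

```text
[0.66189936 0.10278282 0.14661408 1.63271734]
[[-1.9 -0.8]
 [ 0.6 -2. ]
 [-0.9  0.7]
 [-0.3  0.2]
 [-0.4  0.2]
 [ 0.5 -0.3]
 [-2.2 -1.2]
 [-1.5 -1.7]
 [ 0.   0.8]
 [-2.1 -0.2]
 [ 3.2 -1.9]
 [ 1.1  2.7]
 [-0.5 -0.4]
 [ 0.6 -0.7]
 [-0.1  0.3]
 [ 0.6 -1.1]
 [-0.2 -2.1]
 [-1.7  1.7]]
```

```bash
cat >> h.py <<'E'
H=np.array([.662,.103,.12]);YAW=.147
def pose(u,w,phi,y=0.):
    c,s=np.cos(YAW),np.sin(YAW);ex=np.array([c,s,0]);ey=np.array([-s,c,0]);ez=np.array([0,0,1.])
    z=np.cos(phi)*ex-np.sin(phi)*ez;x=ey
    return H+u*ex+y*ey+w*ez, np.c_[x,np.cross(z,x),z]
def cur():
    s=robot.read_state();return s,np.array(s["tool_pos"]),Rn.from_rotvec(s["orientation"]).as_matrix()
def where(p,R):
    d=p-H;c,s=np.cos(YAW),np.sin(YAW)
    return np.round([c*d[0]+s*d[1],d[2],-np.arcsin(R[2,2]) ,-s*d[0]+c*d[1]],4)
def edge(th,top): # tongue edge point (u,w) on face(top) or lining
    r,n=(.187,.01) if top else (.19,0)
    return np.array([-r*np.cos(th)+n*np.sin(th), r*np.sin(th)+n*np.cos(th)])
def contact(th,phi,s,top,gap=0,half=.0175):
    k=1 if top else -1
    return edge(th,top)+s*np.array([np.cos(phi),-np.sin(phi)])+k*(half+gap)*np.array([np.sin(phi),np.cos(phi)])
def rows(p,R,P,Q,n,f=0,dec=2):
    out=[]
    for i in range(n):
        k=n-i; d=R.T@(P-p)/k/.03; a=Rn.from_matrix(R.T@Q).as_rotvec()/k/np.radians(6)
        d=np.round(d,dec);a=np.round(a,dec);out+=list(d)+list(a)+[f]
        p=p+R@d*.03;R=R@Rn.from_rotvec(a*np.radians(6)).as_matrix()
    print(n,"rows",[float(v)+0. for v in out]);return p,R
E
python3 - <<'E'
from h import *
s,p,R=cur();print(s["t"])
P,Q=pose(-.12,.30,.8);print(P)
rows(p,R,P,Q,24,dec=1)
print(contact(1.63,.8,.02,True))
E
```

```text
1.1
[0.54329421 0.08542346 0.42      ]
24 rows [-0.7, -0.5, -0.3, -0.3, -0.2, 0.4, 0.0, -0.7, -0.4, -0.3, -0.3, -0.2, 0.4, 0.0, -0.7, -0.4, -0.3, -0.3, -0.2, 0.4, 0.0, -0.7, -0.3, -0.3, -0.3, -0.2, 0.4, 0.0, -0.8, -0.3, -0.3, -0.3, -0.2, 0.4, 0.0, -0.8, -0.3, -0.3, -0.3, -0.2, 0.4, 0.0, -0.8, -0.2, -0.3, -0.3, -0.2, 0.4, 0.0, -0.8, -0.2, -0.3, -0.3, -0.2, 0.4, 0.0, -0.8, -0.1, -0.3, -0.3, -0.2, 0.4, 0.0, -0.8, -0.1, -0.3, -0.3, -0.2, 0.4, 0.0, -0.8, 0.0, -0.3, -0.2, -0.2, 0.4, 0.0, -0.9, 0.0, -0.2, -0.2, -0.1, 0.4, 0.0, -0.9, 0.0, -0.2, -0.3, -0.2, 0.4, 0.0, -0.9, 0.1, -0.2, -0.2, -0.2, 0.4, 0.0, -0.8, 0.1, -0.2, -0.3, -0.1, 0.4, 0.0, -0.9, 0.2, -0.2, -0.2, -0.2, 0.4, 0.0, -0.8, 0.2, -0.2, -0.3, -0.1, 0.4, 0.0, -0.8, 0.2, -0.1, -0.2, -0.2, 0.4, 0.0, -0.8, 0.3, -0.1, -0.3, -0.1, 0.4, 0.0, -0.8, 0.3, -0.1, -0.2, -0.2, 0.4, 0.0, -0.8, 0.3, -0.1, -0.3, -0.1, 0.5, 0.0, -0.8, 0.4, 0.0, -0.2, -0.2, 0.4, 0.0, -0.8, 0.4, 0.0, -0.3, -0.1, 0.5, 0.0, -0.8, 0.5, -0.1, -0.2, -0.2, 0.4, 0.0]
[0.04753497 0.18392593]
```

{"name": "apply_moves", "arguments": {
  "steps": [-0.7, -0.5, -0.3, -0.3, -0.2, 0.4, 0, -0.7, -0.4, -0.3, -0.3, -0.2, 0.4, 0, -0.7, -0.4, -0.3, -0.3, -0.2, 0.4, 0, -0.7, -0.3, -0.3, -0.3, -0.2, 0.4, 0, -0.8, -0.3, -0.3, -0.3, -0.2, 0.4, 0, -0.8, -0.3, -0.3, -0.3, -0.2, 0.4, 0, -0.8, -0.2, -0.3, -0.3, -0.2, 0.4, 0, -0.8, -0.2, -0.3, -0.3, -0.2, 0.4, 0, -0.8, -0.1, -0.3, -0.3, -0.2, 0.4, 0, -0.8, -0.1, -0.3, -0.3, -0.2, 0.4, 0, -0.8, 0, -0.3, -0.2, -0.2, 0.4, 0, -0.9, 0, -0.2, -0.2, -0.1, 0.4, 0]
}}

```text
t: 2.1
tool_pos: [0.3735, 0.3267, 0.3014]
orientation: [1.169, 2.56, 0.446]
force: [0.4, -0.1, -0.3]
opening: 0.0177
gripper_force: 0.0
```

{"name": "apply_moves", "arguments": {
  "steps": [-0.9, 0, -0.2, -0.3, -0.2, 0.4, 0, -0.9, 0.1, -0.2, -0.2, -0.2, 0.4, 0, -0.8, 0.1, -0.2, -0.3, -0.1, 0.4, 0, -0.9, 0.2, -0.2, -0.2, -0.2, 0.4, 0, -0.8, 0.2, -0.2, -0.3, -0.1, 0.4, 0, -0.8, 0.2, -0.1, -0.2, -0.2, 0.4, 0, -0.8, 0.3, -0.1, -0.3, -0.1, 0.4, 0, -0.8, 0.3, -0.1, -0.2, -0.2, 0.4, 0, -0.8, 0.3, -0.1, -0.3, -0.1, 0.5, 0, -0.8, 0.4, 0, -0.2, -0.2, 0.4, 0, -0.8, 0.4, 0, -0.3, -0.1, 0.5, 0, -0.8, 0.5, -0.1, -0.2, -0.2, 0.4, 0]
}}

```text
t: 3.1
tool_pos: [0.5423, 0.0846, 0.4201]
orientation: [1.655, 1.912, 0.771]
force: [1.0, 0.4, -0.5]
opening: 0.0003
gripper_force: 0.0
```

Run:
```python
from h import *
s,p,R=cur();print(s["t"],p,where(p,R),R.round(3),s["q"],s["force"],s["opening"])
c=contact(1.63,.8,.02,True,gap=.03)
p,R=rows(p,R,*pose(*c,.8),7)
c=contact(1.63,.8,.02,True,gap=.008)
rows(p,R,*pose(*c,.8),2)
```

```text
3.1 [0.54229546 0.0845588  0.4201375 ] [-1.211e-01  3.001e-01  8.020e-01 -7.000e-04] [[-0.142  0.711  0.688]
 [ 0.99   0.104  0.098]
 [-0.002  0.695 -0.719]] [-0.02700964 -0.85266471  2.02826972  0.12454568  1.20682471 -0.16871795] [ 0.95401129  0.35018556 -0.53860978] 0.000308552461868923
7 rows [0.01, 0.34, 0.96, 0.0, 0.01, 0.0, 0.0, 0.01, 0.33, 0.96, 0.0, 0.01, 0.0, 0.0, 0.01, 0.34, 0.95, 0.0, 0.0, 0.0, 0.0, 0.0, 0.33, 0.96, 0.0, 0.01, 0.0, 0.0, 0.0, 0.34, 0.95, -0.01, 0.0, 0.0, 0.0, 0.01, 0.33, 0.96, 0.0, 0.01, -0.01, 0.0, 0.0, 0.34, 0.95, -0.01, 0.0, 0.0, 0.0]
2 rows [0.0, -0.37, 0.0, 0.0, 0.0, 0.0, 0.0, 0.0, -0.37, 0.0, 0.0, 0.0, 0.0, 0.0]
```

{"name": "apply_moves", "arguments": {
  "steps": [0.01, 0.34, 0.95, 0, 0, 0, 0, 0.01, 0.33, 0.95, 0, 0, 0, 0, 0.01, 0.34, 0.95, 0, 0, 0, 0, 0, 0.33, 0.95, 0, 0, 0, 0, 0, 0.34, 0.95, 0, 0, 0, 0, 0, 0.34, 0.95, 0, 0, 0, 0]
}}

```text
t: 3.6
tool_pos: [0.7038, 0.11, 0.3388]
orientation: [1.653, 1.915, 0.77]
force: [-0.1, 0.1, 0.9]
opening: 0.0003
gripper_force: 0.0
```

```bash
cat >> h.py <<'E'
def fk(q,k):
    a1,b,d1,l2,l3,L,a3=k;Ry=lambda a:Rn.from_euler('y',a).as_matrix();Rz=lambda a:Rn.from_euler('z',a).as_matrix()
    A=Ry(q[1]+q[2]);W=A@Rz(q[3])@Ry(q[4])
    p=np.array([a1,b,d1])+Ry(q[1])@[0,0,l2]+A@[a3,0,l3]+W@[0,0,L]
    return Rz(q[0])@p, Rz(q[0])@W@Rz(q[5])
E
python3 - <<'E'
from h import *
from scipy.optimize import least_squares
s,p,R=cur();print(s["t"],where(p,R),list(np.round(s["q"],4)))
D=[([1.141,.13,1.488,0,1.523,-.085],[.20278,.56468,.18281]),([-0.02700964,-0.85266471,2.02826972,0.12454568,1.20682471,-0.16871795],[.5423,.08456,.42014]),(s["q"],p)]
f=lambda k:np.r_[np.concatenate([fk(q,k)[0]-np.array(P) for q,P in D]),.02*(k[0]),.02*k[6]]
o=least_squares(f,[0,.05,.2,.4,.4,.3,0]);print(o.x.round(4),np.abs(o.fun[:-2]).max())
Rm=fk(s["q"],o.x)[1];print(Rm.round(3),R.round(3))
np.save("k.npy",o.x)
E
```

```text
3.6 [4.240e-02 2.188e-01 8.027e-01 8.000e-04] [np.float64(0.0436), np.float64(-0.3717), np.float64(1.8782), np.float64(0.0888), np.float64(0.8712), np.float64(-0.133)]
[1.000e-04 5.110e-02 3.161e-01 3.670e-01 5.532e-01 4.130e-01 5.800e-02] 0.00020355366090107907
[[-0.711 -0.145  0.688]
 [-0.107  0.989  0.098]
 [-0.695 -0.004 -0.719]] [[-0.145  0.711  0.688]
 [ 0.989  0.107  0.098]
 [-0.004  0.695 -0.719]]
```

```bash
cat >> h.py <<'E'
from scipy.optimize import least_squares
LO=np.array([-2.96,-.89,.02,-1.34,0,-2.66]);HI=np.array([2.96,2.26,2.5,4.48,2.73,2.66])
def ik(P,Q,q0=(.0,-.5,1.9,.1,1.,-.15)):
    k=np.load("k.npy");Rz=np.array([[0,1,0],[-1,0,0],[0,0,1.]]) # fk x,y -> tool
    def f(q):
        p,R=fk(q,k);R=np.c_[R[:,1],-R[:,0],R[:,2]]
        return np.r_[p-P,.2*Rn.from_matrix(R.T@Q).as_rotvec()]
    o=least_squares(f,np.clip(q0,LO+1e-3,HI-1e-3),bounds=(LO,HI));return o.x,np.abs(o.fun).max()
E
python3 - <<'E'
from h import *
s,p,R=cur();q,e=ik(p,R);print(e,q.round(3))
for phi in (.4,.6,.8,1.0):
    print("phi",phi)
    for nm,c in (("retr1.22",contact(1.22,phi,-.03,True,.02)),("mid",contact(1.0,phi,-.03,False,.0)),("c.75",contact(.75,phi,.025,False)),("c.4",contact(.4,phi,.025,False)),("c0",contact(0,phi,.025,False)),("away",contact(0,phi,-.02,False,.01))):
        q,e=ik(*pose(*c,phi));print(nm,c.round(3),round(e,4),q[1:5].round(2))
E
```

```text
3.9596184316711743e-13 [ 0.044 -0.372  1.878  0.089  0.872 -0.133]
phi 0.4
retr1.22 [-0.068  0.225] 0.0292 [-0.89  2.33  0.16  0.68]
mid [-0.137  0.155] 0.0617 [-0.89  2.5  -0.93  0.85]
c.75 [-0.123  0.104] 0.0465 [-0.89  2.5  -0.49  0.68]
c.4 [-0.159  0.048] 0.0743 [-0.89  2.5  -0.35  0.78]
c0 [-0.174 -0.026] 0.091 [-0.3   2.5  -1.34  0.96]
away [-0.219 -0.018] 0.1072 [-0.19  2.5  -1.34  1.21]
phi 0.6
retr1.22 [-0.058  0.227] 0.0021 [-0.89  2.29  0.19  0.8 ]
mid [-0.137  0.162] 0.042 [-0.89  2.29  0.1   0.99]
c.75 [-0.128  0.101] 0.0358 [-0.89  2.42  0.11  0.82]
c.4 [-0.164  0.045] 0.0476 [-0.89  2.5  -0.13  0.8 ]
c0 [-0.179 -0.029] 0.0703 [-0.8   2.5   0.08  0.82]
away [-0.222 -0.011] 0.0806 [-0.89  2.5  -0.09  0.97]
phi 0.8
retr1.22 [-0.049  0.227] 0.0 [-0.66  2.06  0.12  0.98]
mid [-0.136  0.169] 0.0127 [-0.89  2.25  0.12  1.08]
c.75 [-0.134  0.099] 0.0127 [-0.89  2.38  0.13  0.95]
c.4 [-0.17   0.044] 0.0276 [-0.89  2.45  0.11  0.96]
c0 [-0.185 -0.03 ] 0.0407 [-0.81  2.5   0.1   0.89]
away [-0.224 -0.005] 0.0494 [-0.89  2.5   0.04  1.01]
phi 1.0
retr1.22 [-0.04   0.225] 0.0 [-0.42  1.81  0.07  1.18]
mid [-0.134  0.176] 0.0 [-0.73  2.1   0.09  1.21]
c.75 [-0.14   0.099] 0.0 [-0.76  2.26  0.09  1.09]
c.4 [-0.176  0.043] 0.0018 [-0.89  2.42  0.1   1.06]
c0 [-0.191 -0.03 ] 0.0106 [-0.83  2.5   0.1   0.96]
away [-0.224  0.002] 0.0212 [-0.89  2.46  0.08  1.11]
```

```bash
cat >> h.py <<'E'
def ori(phi,al,beta=None):
    """tool z: pitched phi down, heading al from case x (case frame); finger back plane holds case y"""
    z=np.array([np.cos(phi)*np.cos(al),np.cos(phi)*np.sin(al),-np.sin(phi)])
    n=np.cross([0,1,0],z);n=-n if n[2]<0 else n;n/=np.linalg.norm(n)
    return np.c_[np.cross(n,z),n,z]       # case frame
C=Rn.from_euler('z',YAW).as_matrix()
def tcp(th,M,s,top,gap=0,d=(0,0,0),half=.0175,y0=0.):
    e=edge(th,top);E=np.array([e[0],y0,e[1]])
    return E+s*M[:,2]+(1 if top else -1)*(half+gap)*M[:,1]+np.array(d)
def world(t,M): return H+C@t, C@M
def path(M,s=.022):
    return [("pre",1.63,tcp(1.63,M,s,1,.03)),("tip163",1.63,tcp(1.63,M,s,1)),("tip122",1.22,tcp(1.22,M,s,1)),("lift",1.2,tcp(1.22,M,s,1,.02)),
     ("retr",1.15,tcp(1.2,M,s,1,.02,(-.07,0,0))),("mid",1.,tcp(1.,M,s,0,.02,(-.03,0,-.0))),("c.75",.75,tcp(.75,M,s,0)),("c.5",.5,tcp(.5,M,s,0)),("c.25",.25,tcp(.25,M,s,0)),("c0",0,tcp(0,M,s,0)),("away",0,tcp(0,M,s,0,.02,(-.06,0,0)))]
g=np.stack(np.meshgrid(np.linspace(-.0375,.0375,5),np.linspace(-.094,.094,13),np.linspace(-.084,-.2,6)),-1).reshape(-1,3)
def check(M,s=.022,verb=0):
    q=(.3,-.2,1.9,.1,1.,-.15);worst=0;zm=9;mg=9;hit="";
    for nm,th,t in path(M,s):
        q,e=min((ik(*world(t,M),q0=x) for x in (q,(.5,.2,1.9,-1,1.,1),(.5,.2,1.9,1,1,-1),(.5,.2,1.9,3,1.,-1.5))),key=lambda r:r[1]) if nm=="pre" else ik(*world(t,M),q0=q)
        B=t+g@M.T;zm=min(zm,B[:,2].min()+.12);worst=max(worst,e);mg=min(mg,np.min(np.r_[q-LO,HI-q]))
        r=-B[:,0]*np.cos(th)+B[:,2]*np.sin(th);n=B[:,0]*np.sin(th)+B[:,2]*np.cos(th)
        ext=np.where(abs(B[:,1])<.06,.19,.14);ins=(r<ext+.008)&(r>0)&(n>-.006)&(n<.016)&(abs(B[:,1])<.118)
        box=(B[:,0]>-.148)&(abs(B[:,1])<.115)&(B[:,2]<.008)
        if ins.any(): hit+=nm+"L "
        if box.any(): hit+=nm+"B "
        if verb: print(nm,t.round(3),round(e,4),q.round(2))
    return worst,mg,zm,hit
E
python3 - <<'E'
from h import *
for al in (-1.3,-1.1,-.9,-.7,-.5,.7,.9,1.1):
    for phi in (.35,.5,.65):
        M=ori(phi,al);r=check(M);print(al,phi,np.round(r[:3],3),r[3])
E
```

```text
-1.3 0.35 [0.    0.148 0.036] 
-1.3 0.5 [0.    0.283 0.063] 
-1.3 0.65 [0.    0.336 0.087] 
-1.1 0.35 [0.    0.107 0.019] 
-1.1 0.5 [0.    0.231 0.043] 
-1.1 0.65 [0.    0.187 0.067] 
-0.9 0.35 [0.    0.052 0.014] 
-0.9 0.5 [0.    0.061 0.034] 
-0.9 0.65 [0.    0.024 0.056] 
-0.7 0.35 [0.011 0.    0.013] 
-0.7 0.5 [0.017 0.    0.03 ] 
-0.7 0.65 [0.018 0.    0.051] 
-0.5 0.35 [0.036 0.    0.013] 
-0.5 0.5 [0.043 0.    0.03 ] 
-0.5 0.65 [0.039 0.    0.049] 
0.7 0.35 [0.012 0.    0.013] 
0.7 0.5 [0.02 0.   0.03] 
0.7 0.65 [0.021 0.    0.051] 
0.9 0.35 [0.    0.101 0.014] 
0.9 0.5 [0.    0.038 0.034] 
0.9 0.65 [0.    0.002 0.056] 
1.1 0.35 [0.    0.272 0.019] 
1.1 0.5 [0.    0.209 0.043] 
1.1 0.65 [0.    0.167 0.067]
```

```bash
cat >> h.py <<'E'
M=ori(.42,-1.1)
E
python3 - <<'E'
from h import *
print(check(M,.03,1)); print(M.round(3))
s,p,R=cur();st=np.array([-.09,0,.29]);print(ik(*world(st,M),q0=s["q"]))
q=s["q"]
P0=p;p1=p-R[:,2]*.1+np.array([0,0,.03]);p,R=rows(p,R,p1,R,4,dec=1)
P,Q=world(st,M);p,R=rows(p,R,P,Q,16,dec=1);print(np.abs(p-P))
E
```

```text
pre [ 0.067 -0.024  0.208] 0.0 [ 0.58  0.32  1.45 -1.16  1.45  1.07]
tip163 [ 0.046 -0.024  0.186] 0.0 [ 0.59  0.29  1.53 -1.17  1.45  1.11]
tip122 [-0.03  -0.024  0.179] 0.0 [ 0.65  0.13  1.72 -1.16  1.48  1.17]
lift [-0.016 -0.024  0.194] 0.0 [ 0.64  0.15  1.68 -1.16  1.49  1.14]
retr [-0.09  -0.024  0.192] 0.0 [ 0.71 -0.01  1.85 -1.14  1.54  1.18]
mid [-0.147 -0.024  0.121] 0.0 [ 0.77 -0.04  2.02 -1.13  1.54  1.33]
c.75 [-0.139 -0.024  0.105] 0.0 [ 0.76  0.01  2.01 -1.13  1.51  1.36]
c.5 [-0.167 -0.024  0.066] 0.0 [ 0.8   0.02  2.08 -1.12  1.51  1.45]
c.25 [-0.184 -0.024  0.022] 0.0 [ 0.82  0.08  2.12 -1.12  1.48  1.54]
c0 [-0.19  -0.024 -0.025] 0.0 [ 0.83  0.18  2.12 -1.12  1.44  1.64]
away [-0.264 -0.024 -0.039] 0.0 [ 0.95  0.11  2.25 -1.05  1.49  1.73]
(np.float64(1.4034608054412563e-08), np.float64(0.17242653399780394), np.float64(0.02690302794273927), 'preL liftL ')
[[ 0.58   0.702  0.414]
 [ 0.581 -0.    -0.814]
 [-0.571  0.713 -0.408]]
(array([ 0.74588558, -0.04485999,  1.69986475, -1.1400716 ,  1.65281598,
        1.02485093]), np.float64(2.725826231397832e-10))
4 rows [0.0, 0.2, -1.0, 0.0, 0.0, 0.0, 0.0, 0.0, 0.2, -1.0, 0.0, 0.0, 0.0, 0.0, 0.0, 0.1, -1.0, 0.0, 0.0, 0.0, 0.0, 0.0, 0.2, -1.1, 0.0, 0.0, 0.0, 0.0]
16 rows [0.0, -0.1, 0.0, 0.0, -0.6, 0.0, 0.0, 0.0, -0.1, 0.0, 0.0, -0.6, 0.0, 0.0, 0.0, -0.1, 0.0, 0.0, -0.6, 0.0, 0.0, 0.0, -0.1, -0.1, 0.0, -0.6, 0.0, 0.0, 0.0, -0.2, 0.0, 0.0, -0.6, 0.0, 0.0, 0.0, -0.1, 0.0, 0.0, -0.5, 0.0, 0.0, 0.0, -0.2, -0.1, 0.0, -0.6, 0.0, 0.0, 0.0, -0.1, 0.0, 0.0, -0.5, 0.0, 0.0, 0.0, -0.2, 0.0, 0.0, -0.6, 0.0, 0.0, 0.0, -0.1, -0.1, 0.0, -0.5, 0.0, 0.0, -0.1, -0.2, 0.0, 0.0, -0.6, 0.0, 0.0, -0.1, -0.1, 0.0, 0.0, -0.5, 0.0, 0.0, 0.0, -0.2, -0.1, 0.0, -0.6, 0.0, 0.0, -0.1, -0.1, 0.0, 0.0, -0.5, 0.1, 0.0, 0.0, -0.2, -0.1, -0.1, -0.6, 0.0, 0.0, -0.1, -0.1, 0.0, 0.0, -0.5, 0.1, 0.0]
[3.11876638e-04 9.34168654e-05 7.45594245e-04]
```

Run:
```python
from h import *
def clear(t,th):
    B=t+g@M.T;r=-B[:,0]*np.cos(th)+B[:,2]*np.sin(th);n=B[:,0]*np.sin(th)+B[:,2]*np.cos(th)
    D=9
    for ext,yw in ((.19,.05),(.14,.11)):
        d=np.c_[np.maximum(r-ext,0),np.maximum(abs(B[:,1])-yw,0),np.maximum(np.maximum(-n,n-.01),0)];D=min(D,np.linalg.norm(d,axis=1).min())
    return round(D*1000)
for s in (.012,.018,.03):
    for y0 in (-.02,0,.02,.035):
        print(s,y0,[clear(tcp(1.63,M,s,1,.03,y0=y0),1.63),clear(tcp(1.63,M,s,1,y0=y0),1.63),clear(tcp(1.22,M,s,1,y0=y0),1.22),clear(tcp(1.22,M,s,1,.02,y0=y0),1.22),clear(tcp(1.22,M,s,1,.02,(-.07,0,0),y0=y0),1.15)],
          [clear(tcp(a,M,s,0,y0=y0),a) for a in (.9,.75,.5,.25,0)])
```

```text
0.012 -0.02 [11, 12, 13, 11, 51] [15, 15, 14, 13, 13]
0.012 0 [26, 27, 28, 28, 58] [32, 32, 31, 30, 28]
0.012 0.02 [35, 35, 45, 44, 71] [48, 48, 46, 45, 40]
0.012 0.035 [35, 35, 50, 50, 82] [60, 60, 57, 50, 40]
0.018 -0.02 [6, 7, 7, 6, 46] [10, 10, 9, 8, 8]
0.018 0 [21, 21, 23, 22, 53] [27, 27, 25, 24, 23]
0.018 0.02 [32, 31, 39, 38, 65] [42, 42, 40, 39, 37]
0.018 0.035 [32, 31, 46, 46, 76] [55, 54, 53, 46, 37]
0.03 -0.02 [0, 0, 1, 0, 39] [2, 2, 2, 2, 0]
0.03 0 [10, 10, 12, 10, 42] [16, 16, 15, 13, 12]
0.03 0.02 [25, 24, 27, 27, 53] [30, 30, 29, 28, 27]
0.03 0.035 [25, 24, 38, 38, 64] [43, 43, 41, 39, 30]
```

{"name": "apply_moves", "arguments": {
  "steps": [0, 0.2, -1, 0, 0, 0, 0, 0, 0.2, -1, 0, 0, 0, 0, 0, 0.1, -1, 0, 0, 0, 0, 0, 0.2, -1, 0, 0, 0, 0, 0, -0.1, 0, 0, -0.6, 0, 0, 0, -0.1, 0, 0, -0.6, 0, 0, 0, -0.1, 0, 0, -0.6, 0, 0, 0, -0.1, -0.1, 0, -0.6, 0, 0, 0, -0.2, 0, 0, -0.6, 0, 0, 0, -0.1, 0, 0, -0.5, 0, 0, 0, -0.2, -0.1, 0, -0.6, 0, 0, 0, -0.1, 0, 0, -0.5, 0, 0]
}}

```text
t: 4.6
tool_pos: [0.609, 0.0987, 0.4244]
orientation: [1.653, 1.568, 0.326]
force: [0.4, 0.0, -0.9]
opening: 0.0006
gripper_force: 0.0
```

{"name": "apply_moves", "arguments": {
  "steps": [0, -0.2, 0, 0, -0.6, 0, 0, 0, -0.1, -0.1, 0, -0.5, 0, 0, -0.1, -0.2, 0, 0, -0.6, 0, 0, -0.1, -0.1, 0, 0, -0.5, 0, 0, 0, -0.2, -0.1, 0, -0.6, 0, 0, -0.1, -0.1, 0, 0, -0.5, 0.1, 0, 0, -0.2, -0.1, -0.1, -0.6, 0, 0, -0.1, -0.1, 0, 0, -0.5, 0.1, 0]
}}

```text
t: 5.27
tool_pos: [0.5736, 0.0905, 0.4086]
orientation: [1.593, 1.202, -0.039]
force: [0.7, 0.4, -0.2]
opening: 0.0006
gripper_force: 0.0
```

```bash
cat >> h.py <<'E'
def case():
    s,p,R=cur();t=C.T@(p-H);return s,p,R,t
def seq(*wps,dec=2):
    """wps: (case-frame tcp, rows)"""
    s,p,R,t=case()
    print("t",round(s["t"],2),"now",t.round(4),"F",np.round(C.T@np.array(s["force"]),1),"tilt",np.degrees(np.linalg.norm(Rn.from_matrix(R.T@C@M).as_rotvec())).round(1))
    for w,n in wps: p,R=rows(p,R,*world(np.array(w),M),n,dec=dec)
def angle():
    """lid angle by the tongue edge, both cameras"""
    e=[]
    for c in ("top","scene"):
        eyes.read_camera(c)
        for r in eyes.place_of(c,"tongue_edge")[:1]:
            f=lambda a:proj(c,H+C@np.array([-.19*np.cos(a[0]),0,.19*np.sin(a[0])]))-r["xy"]
            o=least_squares(f,[1.0]);e.append((c,round(o.x[0],3),round(r["conf"],2),np.round(o.fun,1)))
    return e
S,Y0=.022,.02
E
python3 - <<'E'
from h import *
print(angle())
seq((tcp(1.63,M,S,1,.03,y0=Y0),7),(tcp(1.63,M,S,1,.008,y0=Y0),2))
E
```

```text
[('top', np.float64(1.665), 0.84, array([-3.1,  0.4])), ('scene', np.float64(1.636), 0.75, array([ 0.1, -0.4]))]
t 5.47 now [-8.84e-02  2.00e-04  2.89e-01] F [-0.7 -0.3  0. ] tilt 0.4
7 rows [0.63, 0.25, 0.45, -0.01, -0.01, 0.0, 0.0, 0.64, 0.24, 0.45, -0.01, -0.01, 0.0, 0.0, 0.63, 0.24, 0.44, -0.01, -0.01, 0.0, 0.0, 0.64, 0.25, 0.44, 0.0, -0.01, 0.0, 0.0, 0.64, 0.24, 0.44, -0.01, -0.01, 0.0, 0.0, 0.63, 0.25, 0.45, 0.0, 0.0, 0.0, 0.0, 0.64, 0.24, 0.44, -0.01, -0.01, 0.01, 0.0]
2 rows [0.0, -0.37, 0.0, 0.0, 0.0, 0.0, 0.0, 0.0, -0.36, 0.0, 0.0, 0.0, 0.0, 0.0]
```

{"name": "apply_moves", "arguments": {
  "steps": [0.64, 0.25, 0.44, 0, 0, 0, 0, 0.64, 0.25, 0.44, 0, 0, 0, 0, 0.64, 0.25, 0.44, 0, 0, 0, 0, 0.64, 0.25, 0.44, 0, 0, 0, 0, 0.64, 0.24, 0.44, 0, 0, 0, 0, 0.64, 0.24, 0.44, 0, 0, 0, 0, 0.64, 0.24, 0.44, 0, 0, 0, 0, 0, -0.36, 0, 0, 0, 0, 0, 0, -0.36, 0, 0, 0, 0, 0, 0, 0, 0, 0, 0, 0, 0]
}}

```text
t: 6.3
tool_pos: [0.7087, 0.1126, 0.3148]
orientation: [1.595, 1.205, -0.038]
force: [-0.8, -0.3, 0.3]
opening: 0.0008
gripper_force: 0.0
```

Run:
```python
from h import *
A=eyes.read_camera("scene")[120:260,330:450,::-1];B=eyes.read_camera("top")[120:230,200:330,::-1]
A=cv2.resize(A,None,fx=3,fy=3);B=cv2.resize(B,None,fx=3,fy=3);B=cv2.copyMakeBorder(B,0,A.shape[0]-B.shape[0],0,0,0);cv2.imwrite("pics/tip0.png",np.hstack([A,B]))
seq((tcp(1.63,M,S,1,-.001,y0=Y0),2),(tcp(1.5,M,S,1,-.001,y0=Y0),2),(tcp(1.36,M,S,1,-.001,y0=Y0),2),(tcp(1.22,M,S,1,-.001,y0=Y0),2))
```

```text
t 6.4 now [0.0486 0.0031 0.1974] F [-0.3 -0.2  0.3] tilt 0.4
2 rows [0.01, -0.18, 0.02, -0.02, -0.03, -0.01, 0.0, 0.0, -0.18, 0.03, -0.02, -0.02, -0.01, 0.0]
2 rows [-0.25, -0.27, -0.18, 0.0, 0.0, 0.0, 0.0, -0.24, -0.27, -0.17, 0.0, 0.0, 0.0, 0.0]
2 rows [-0.23, -0.33, -0.17, 0.0, 0.0, 0.0, 0.0, -0.23, -0.34, -0.16, 0.0, 0.0, 0.0, 0.0]
2 rows [-0.19, -0.37, -0.14, 0.0, 0.0, 0.0, 0.0, -0.19, -0.37, -0.13, 0.0, 0.0, 0.0, 0.0]
```

View pics/tip0.png

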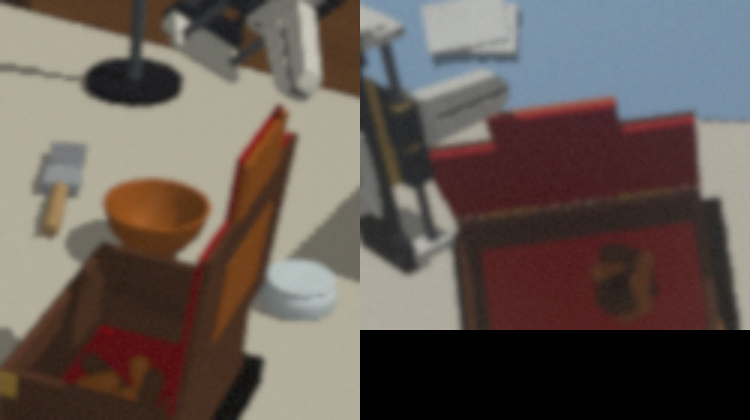

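The scene crop shows the finger just above and behind the tongue. In the top crop its tip, at (505,90), sits near the tongue's left end rather than its middle, so I'll check the projection.

Run:
```python
from h import *
s,p,R,t=case()
for c,o in (("top",(200,120)),("scene",(330,120))):
    f=lambda X:((proj(c,X)-o)*3+(0 if c=="scene" else np.array([360,0]))).round()
    print(c,"tcp",f(p),"back30",f(p-.03*R[:,2]),"+y",f(p+.0175*R[:,1]),"-y",f(p-.0175*R[:,1]),"tongue",[f(H+C@np.array([.0113,y,.19])) for y in (.05,0,-.05)])
```

```text
top tcp [539.  64.] back30 [506.  78.] +y [535.  42.] -y [542.  85.] tongue [array([484., 122.]), array([550., 113.]), array([615., 105.])]
scene tcp [304. 127.] back30 [299.  95.] +y [323. 115.] -y [285. 140.] tongue [array([271., 101.]), array([251., 128.]), array([230., 157.])]
```

Run:
```python
from h import *
s,p,R,t=case();o=[]
for c,(x,y,w,h) in (("top",(170,110,110,130)),("scene",(370,60,85,130))):
    k=4;im=cv2.resize(eyes.read_camera(c)[y:y+h,x:x+w,::-1],None,fx=k,fy=k,interpolation=cv2.INTER_CUBIC)
    for d in (0,.0188,.03,.06,.084):
        q=((proj(c,p-d*R[:,2])-[x,y])*k).astype(int);cv2.circle(im,q,3,(0,255,0) if d else (0,0,255),-1)
    for a in (-.0175,.0175):
        q=[tuple(((proj(c,p-d*R[:,2]+a*R[:,1])-[x,y])*k).astype(int)) for d in (0,.084)];cv2.line(im,q[0],q[1],(255,255,0),1)
    o.append(im)
cv2.imwrite("pics/fing.png",np.hstack(o))
```

```text
(no output)
```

View pics/fing.png

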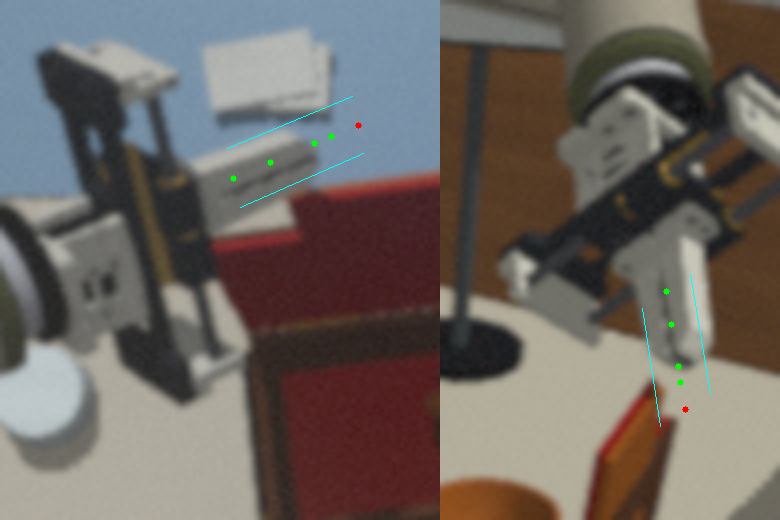

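The visible finger ends about 28 mm short of the reported TCP in both views: the tip is at (318,150) in top and (685,365) in scene. I'll test the calibration on the robot base and the wrist camera.

Run:
```python
from h import *
for c in("top","scene"): print(c,proj(c,np.zeros(3)).round(1),[proj(c,np.array([a,b,0.])).round(0) for a,b in((.1,.1),(.1,-.1))])
s,p,R,t=case();w=eyes.calibration("wrist");K=np.array(w["K"]);Rw=np.array(w["R"]);cw=-Rw.T@w["t"]
print("cam rel tcp in tool",(R.T@(cw-p)).round(4),"axis",(R.T@Rw.T[:,2]).round(3),K[0])
im=eyes.read_camera("wrist");
def pw(X):
    v=Rw@X+w["t"];th=np.arctan2(np.hypot(v[0],v[1]),v[2]);d=v[:2]/np.hypot(v[0],v[1]);return K[:2,2]+K[0,0]*th*d
for n in("tongue_edge","hinge"): print(n,[(k["xy"],k["conf"]) for k in eyes.place_of("wrist",n)])
print("pred tongue",pw(H+C@np.array([.0113,0,.19])),"hinge",pw(H))
o=im[:,:,::-1].copy()
for d in(0,.0188,.03): cv2.circle(o,tuple(pw(p-d*R[:,2]).astype(int)),3,(0,0,255) if d==0 else (0,255,0),-1)
for y in(-.05,0,.05): cv2.circle(o,tuple(pw(H+C@np.array([.0113,y,.19])).astype(int)),3,(255,255,0),-1)
cv2.imwrite("pics/wr.png",o)
```

```text
top [308.9 438.5] [array([272., 399.]), array([346., 400.])]
scene [181.2 211.6] [array([229., 207.]), array([180., 238.])]
cam rel tcp in tool [ 0.0659 -0.0009 -0.2022] axis [-0.239 -0.     0.971] [371.64829954   0.         314.97040871]
tongue_edge [([257.2, 295.4], 0.82)]
hinge [([94.3, 135.0], 0.97)]
pred tongue [260.00500155 296.97210265] hinge [ 97.18841744 133.21556452]
```

View pics/wr.png

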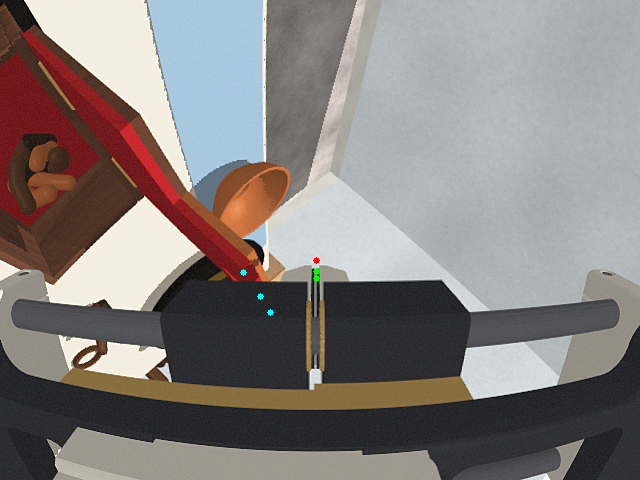

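The wrist picture confirms the case fit: the tongue prediction is within about 3 px of (257,295). The grey finger tip shows at about row 265, so the finger really does end short of the TCP. I'll reach 23 mm further along the finger, which stays clear whichever is right.

```bash
cat >> h.py <<'E'
S,Y0=.045,.022
E
python3 - <<'E'
from h import *
seq((tcp(1.63,M,S,1,.010,y0=Y0),2),(tcp(1.63,M,S,1,0,y0=Y0),2),(tcp(1.5,M,S,1,0,y0=Y0),2))
for th in (1.63,1.5,1.36,1.22): print(th,tcp(th,M,S,1,0,y0=Y0).round(4))
E
```

```text
t 6.65 now [0.0486 0.0035 0.1973] F [ 0.7 -0.5 -0. ] tilt 0.4
2 rows [0.02, 0.0, 0.38, -0.02, -0.02, -0.01, 0.0, 0.02, 0.01, 0.39, -0.02, -0.03, -0.01, 0.0]
2 rows [0.0, -0.17, 0.0, 0.0, 0.0, 0.0, 0.0, 0.0, -0.17, 0.0, 0.0, 0.0, 0.0, 0.0]
2 rows [-0.25, -0.27, -0.18, 0.0, 0.0, 0.0, 0.0, -0.25, -0.27, -0.17, 0.0, 0.0, 0.0, 0.0]
1.63 [ 0.052  -0.0146  0.1802]
1.5 [ 0.0277 -0.0146  0.1814]
1.36 [ 0.0016 -0.0146  0.1791]
1.22 [-0.024  -0.0146  0.1732]
```

{"name": "apply_moves", "arguments": {
  "steps": [0.02, 0, 0.39, 0, 0, 0, 0, 0.02, 0, 0.39, 0, 0, 0, 0, 0, -0.17, 0, 0, 0, 0, 0, 0, -0.17, 0, 0, 0, 0, 0, -0.25, -0.27, -0.18, 0, 0, 0, 0, -0.25, -0.27, -0.17, 0, 0, 0, 0, 0, 0, 0, 0, 0, 0, 0]
}}

```text
t: 7.23
tool_pos: [0.6895, 0.0918, 0.2992]
orientation: [1.594, 1.204, -0.038]
force: [-0.5, -0.6, -0.7]
opening: 0.0002
gripper_force: 0.0
```

Run:
```python
from h import *
print(angle())
seq((tcp(1.36,M,S,1,0,y0=Y0),3),(tcp(1.22,M,S,1,0,y0=Y0),3))
```

```text
[('scene', np.float64(1.507), 0.81, array([ 0.2, -1.6]))]
t 7.43 now [ 0.0273 -0.0149  0.1796] F [ 0.   0.6 -1.2] tilt 0.4
3 rows [-0.16, -0.21, -0.12, -0.02, -0.01, 0.0, 0.0, -0.16, -0.2, -0.12, -0.01, -0.02, 0.0, 0.0, -0.16, -0.2, -0.12, -0.02, -0.01, 0.0, 0.0]
3 rows [-0.13, -0.25, -0.09, 0.0, 0.0, 0.0, 0.0, -0.13, -0.25, -0.09, 0.0, 0.0, 0.0, 0.0, -0.12, -0.24, -0.09, 0.0, 0.0, 0.0, 0.0]
```

{"name": "apply_moves", "arguments": {
  "steps": [-0.16, -0.2, -0.12, 0, 0, 0, 0, -0.16, -0.2, -0.12, 0, 0, 0, 0, -0.16, -0.2, -0.12, 0, 0, 0, 0, -0.13, -0.25, -0.09, 0, 0, 0, 0, -0.13, -0.25, -0.09, 0, 0, 0, 0, -0.12, -0.24, -0.09, 0, 0, 0, 0, 0, 0.8, 0, 0, 0, 0, 0]
}}

```text
t: 8.02
tool_pos: [0.6522, 0.0863, 0.3043]
orientation: [1.592, 1.21, -0.047]
force: [-0.7, -0.0, -0.7]
opening: 0.0004
gripper_force: 0.0
```

Run:
```python
from h import *
print(angle())
a=tcp(1.2,M,S,1,.025,(-.075,0,0),y0=Y0);b=tcp(.8,M,S,0,.015,(-.035,0,0),y0=Y0);c=tcp(.7,M,S,0,.01,y0=Y0)
print(a,b,c);seq((a,2),(b,3),(c,2))
```

```text
[('top', np.float64(1.204), 0.92, array([-0.8,  0.1])), ('scene', np.float64(-0.614), 0.64, array([ 189. , -117.1]))]
[-0.08498605 -0.01461882  0.18985126] [-0.17153743 -0.01461882  0.09478886] [-0.14597533 -0.01461882  0.08445558]
t 8.22 now [-0.0073 -0.0146  0.1909] F [-1.6  1.  -0.2] tilt 0.4
2 rows [-0.74, -0.92, -0.53, -0.02, -0.02, -0.01, 0.0, -0.74, -0.92, -0.53, -0.03, -0.03, -0.01, 0.0]
3 rows [0.05, -1.43, 0.03, 0.0, 0.0, 0.0, 0.0, 0.04, -1.43, 0.04, 0.0, 0.0, 0.0, 0.0, 0.05, -1.42, 0.03, 0.0, 0.0, 0.0, 0.0]
2 rows [0.34, 0.17, 0.25, 0.0, 0.0, 0.0, 0.0, 0.35, 0.18, 0.24, 0.0, 0.0, 0.0, 0.0]
```

{"name": "apply_moves", "arguments": {
  "steps": [-1, 0, -0.71, 0, 0, 0, 0, -0.9, -0.5, -0.64, 0, 0, 0, 0, 0, -1, 0, 0, 0, 0, 0, 0, -1, 0, 0, 0, 0, 0, 0, -1, 0, 0, 0, 0, 0, 0, -1, 0, 0, 0, 0, 0, 0, -1, 0, 0, 0, 0, 0]
}}

```text
t: 8.8
tool_pos: [0.4915, 0.0627, 0.241]
orientation: [1.595, 1.203, -0.037]
force: [-0.6, 0.6, -0.7]
opening: 0.0004
gripper_force: 0.0
```

Run:
```python
from h import *
print(angle(),angle()[:1])
for th in (.85,.75,.65,.6): print(th);seq((tcp(th,M,S,0,0.003,y0=Y0),2))
```

```text
[('top', np.float64(1.079), 0.64, array([-1.5,  0.2])), ('scene', np.float64(0.971), 0.67, array([-1.4, -3.3]))] [('top', np.float64(0.953), 0.6, array([-4.7,  0.8]))]
0.85
t 9.2 now [-0.1718 -0.0142  0.1239] F [0.6 0.9 0.2] tilt 0.4
2 rows [0.62, 0.43, 0.45, -0.02, -0.02, -0.01, 0.0, 0.62, 0.42, 0.45, -0.03, -0.03, -0.02, 0.0]
0.75
t 9.2 now [-0.1718 -0.0142  0.1239] F [0.6 0.9 0.2] tilt 0.4
2 rows [0.61, 0.11, 0.45, -0.02, -0.02, -0.01, 0.0, 0.61, 0.11, 0.45, -0.03, -0.03, -0.02, 0.0]
0.65
t 9.2 now [-0.1718 -0.0142  0.1239] F [0.6 0.9 0.2] tilt 0.4
2 rows [0.63, -0.21, 0.47, -0.02, -0.02, -0.01, 0.0, 0.63, -0.2, 0.46, -0.03, -0.03, -0.02, 0.0]
0.6
t 9.2 now [-0.1718 -0.0142  0.1239] F [0.6 0.9 0.2] tilt 0.4
2 rows [0.65, -0.36, 0.48, -0.02, -0.02, -0.01, 0.0, 0.65, -0.37, 0.48, -0.03, -0.03, -0.02, 0.0]
```

{"name": "apply_moves", "arguments": {
  "steps": [0.63, -0.2, 0.47, 0, 0, 0, 0, 0.63, -0.2, 0.46, 0, 0, 0, 0, 0.03, -0.25, 0.02, 0, 0, 0, 0, 0.03, -0.2, 0.02, 0, 0, 0, 0, 0.02, -0.15, 0.02, 0, 0, 0, 0, 0.02, -0.1, 0.01, 0, 0, 0, 0, 0, -0.05, 0, 0, 0, 0, 0, 0, 0, 0, 0, 0, 0, 0, 0, 0, 0, 0, 0, 0, 0, 0, 0, 0, 0, 0, 0, 0]
}}

```text
t: 10.03
tool_pos: [0.5047, 0.0649, 0.1828]
orientation: [1.595, 1.203, -0.036]
force: [-2.2, 0.1, -0.9]
opening: 0.0005
gripper_force: 1.0
```

Run:
```python
from h import *
print(angle())
A=eyes.read_camera("scene")[130:310,290:430,::-1];B=eyes.read_camera("top")[150:270,190:340,::-1]
A=cv2.resize(A,None,fx=3,fy=3);B=cv2.resize(B,None,fx=2.8,fy=2.8);B=cv2.copyMakeBorder(B,0,A.shape[0]-B.shape[0],0,0,0);cv2.imwrite("pics/catch.png",np.hstack([A,B[:,:375]]))
seq((tcp(.5,M,S,0,0,y0=Y0),1))
```

```text
[('top', np.float64(0.477), 0.65, array([-1.7,  0.4]))]
t 10.33 now [-0.1611 -0.0148  0.0626] F [-2.   1.1 -0.2] tilt 0.4
1 rows [0.06, -0.04, 0.04, -0.05, -0.04, -0.01, 0.0]
```

View pics/catch.png

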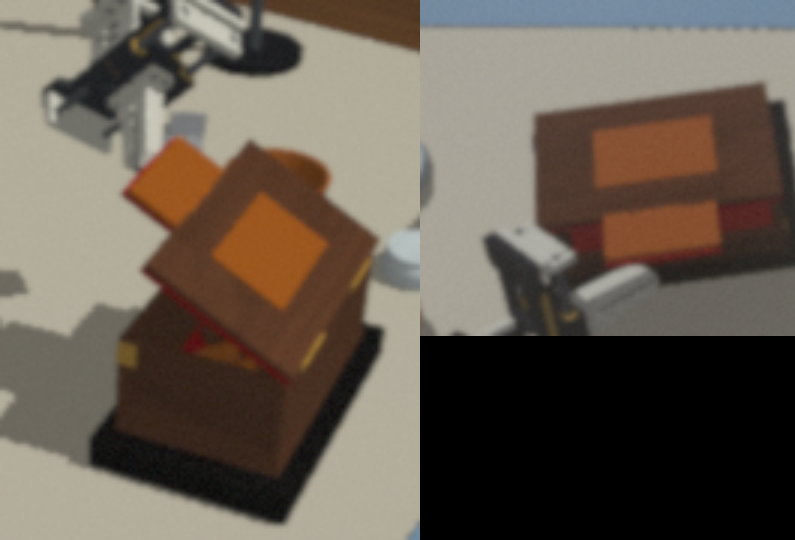

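The lid is caught and still at about 0.49 rad, with its tongue about 90 mm above shut height. The finger is under the tongue's left half (tip near (655,275) in the top crop), and about 2 N is on it. Next I'll lower it slowly, sliding the finger a little further under.

Run:
```python
from h import *
seq(*[(tcp(a,M,s,0,0,y0=Y0),4) for a,s in((.42,.05),(.34,.055),(.26,.055))],dec=2)
```

```text
t 10.33 now [-0.1611 -0.0148  0.0626] F [-2.   1.1 -0.2] tilt 0.4
4 rows [0.05, -0.13, 0.07, -0.01, -0.01, 0.0, 0.0, 0.05, -0.13, 0.08, -0.01, -0.01, 0.0, 0.0, 0.04, -0.13, 0.07, -0.01, -0.01, 0.0, 0.0, 0.05, -0.13, 0.08, -0.02, -0.01, -0.01, 0.0]
4 rows [0.04, -0.12, 0.07, 0.0, 0.0, 0.0, 0.0, 0.04, -0.12, 0.07, 0.0, 0.0, 0.0, 0.0, 0.04, -0.11, 0.07, 0.0, 0.0, 0.0, 0.0, 0.04, -0.12, 0.07, 0.0, 0.0, 0.0, 0.0]
4 rows [0.05, -0.11, 0.03, 0.0, 0.0, 0.0, 0.0, 0.05, -0.11, 0.03, 0.0, 0.0, 0.0, 0.0, 0.04, -0.11, 0.04, 0.0, 0.0, 0.0, 0.0, 0.05, -0.12, 0.03, 0.0, 0.0, 0.0, 0.0]
```

{"name": "apply_moves", "arguments": {
  "steps": [0.05, -0.13, 0.07, 0, 0, 0, 0, 0.05, -0.13, 0.07, 0, 0, 0, 0, 0.05, -0.13, 0.07, 0, 0, 0, 0, 0.05, -0.13, 0.07, 0, 0, 0, 0, 0.04, -0.12, 0.07, 0, 0, 0, 0, 0.04, -0.12, 0.07, 0, 0, 0, 0, 0.04, -0.12, 0.07, 0, 0, 0, 0, 0.04, -0.12, 0.07, 0, 0, 0, 0, 0.05, -0.11, 0.03, 0, 0, 0, 0, 0.05, -0.11, 0.03, 0, 0, 0, 0, 0.05, -0.11, 0.03, 0, 0, 0, 0, 0.05, -0.11, 0.03, 0, 0, 0, 0]
}}

```text
t: 11.33
tool_pos: [0.4935, 0.0564, 0.1334]
orientation: [1.595, 1.203, -0.037]
force: [-1.1, -1.2, -1.0]
opening: 0.0005
gripper_force: 0.5
```

Run:
```python
from h import *
print(angle())
seq(*[(tcp(a,M,.055,0,0,y0=Y0),n) for a,n in((.18,4),(.1,4),(.04,4))],dec=2)
```

```text
[('top', np.float64(0.182), 0.73, array([-2.6,  0.8])), ('scene', np.float64(0.223), 0.72, array([-1.8, -0.5]))]
t 11.53 now [-0.1735 -0.0214  0.0136] F [-1.3 -0.7 -1.1] tilt 0.4
4 rows [0.05, -0.1, 0.05, -0.01, -0.01, 0.0, 0.0, 0.05, -0.1, 0.05, -0.01, -0.01, 0.0, 0.0, 0.05, -0.11, 0.05, -0.01, -0.01, 0.0, 0.0, 0.04, -0.1, 0.05, -0.02, -0.01, 0.0, 0.0]
4 rows [0.06, -0.1, 0.04, 0.0, 0.0, 0.0, 0.0, 0.06, -0.1, 0.04, 0.0, 0.0, 0.0, 0.0, 0.06, -0.1, 0.05, 0.0, 0.0, 0.0, 0.0, 0.07, -0.11, 0.04, 0.0, 0.0, 0.0, 0.0]
4 rows [0.05, -0.07, 0.04, 0.0, 0.0, 0.0, 0.0, 0.05, -0.07, 0.03, 0.0, 0.0, 0.0, 0.0, 0.05, -0.07, 0.04, 0.0, 0.0, 0.0, 0.0, 0.05, -0.08, 0.03, 0.0, 0.0, 0.0, 0.0]
```

{"name": "apply_moves", "arguments": {
  "steps": [0.05, -0.1, 0.05, 0, 0, 0, 0, 0.05, -0.1, 0.05, 0, 0, 0, 0, 0.05, -0.1, 0.05, 0, 0, 0, 0, 0.05, -0.1, 0.05, 0, 0, 0, 0, 0.06, -0.1, 0.04, 0, 0, 0, 0, 0.06, -0.1, 0.04, 0, 0, 0, 0, 0.06, -0.1, 0.04, 0, 0, 0, 0, 0.06, -0.1, 0.04, 0, 0, 0, 0, 0.05, -0.07, 0.04, 0, 0, 0, 0, 0.05, -0.07, 0.04, 0, 0, 0, 0]
}}

```text
t: 12.37
tool_pos: [0.4888, 0.0546, 0.0987]
orientation: [1.594, 1.203, -0.037]
force: [-3.0, -0.1, -0.5]
opening: -0.0001
gripper_force: 1.0
```

Run:
```python
from h import *
print(angle())
seq(*[(tcp(a,M,.055,0,g_,y0=Y0),n) for a,g_,n in((.03,0,3),(.0,0,4),(0,.005,5))],dec=2)
```

```text
[('top', np.float64(0.057), 0.85, array([-1. ,  0.4])), ('scene', np.float64(0.032), 0.66, array([1.6, 0.1]))]
t 12.57 now [-0.1785 -0.0225 -0.0211] F [-1.3  0.6 -2. ] tilt 0.4
3 rows [0.04, -0.07, 0.03, -0.02, -0.01, 0.0, 0.0, 0.05, -0.07, 0.04, -0.01, -0.01, 0.0, 0.0, 0.04, -0.07, 0.03, -0.02, -0.02, 0.0, 0.0]
4 rows [0.03, -0.04, 0.02, 0.0, 0.0, 0.0, 0.0, 0.03, -0.03, 0.02, 0.0, 0.0, 0.0, 0.0, 0.02, -0.04, 0.02, 0.0, 0.0, 0.0, 0.0, 0.03, -0.03, 0.02, 0.0, 0.0, 0.0, 0.0]
5 rows [0.0, -0.03, 0.0, 0.0, 0.0, 0.0, 0.0, 0.0, -0.03, 0.0, 0.0, 0.0, 0.0, 0.0, 0.0, -0.04, 0.0, 0.0, 0.0, 0.0, 0.0, 0.0, -0.03, 0.0, 0.0, 0.0, 0.0, 0.0, 0.0, -0.04, 0.0, 0.0, 0.0, 0.0, 0.0]
```

{"name": "apply_moves", "arguments": {
  "steps": [0.04, -0.07, 0.03, 0, 0, 0, 0, 0.04, -0.07, 0.03, 0, 0, 0, 0, 0.04, -0.07, 0.03, 0, 0, 0, 0, 0.03, -0.04, 0.02, 0, 0, 0, 0, 0.03, -0.03, 0.02, 0, 0, 0, 0, 0.02, -0.04, 0.02, 0, 0, 0, 0, 0.03, -0.03, 0.02, 0, 0, 0, 0, 0, -0.03, 0, 0, 0, 0, 0, 0, -0.03, 0, 0, 0, 0, 0, 0, -0.03, 0, 0, 0, 0, 0, 0, -0.03, 0, 0, 0, 0, 0, 0, -0.03, 0, 0, 0, 0, 0]
}}

```text
t: 13.57
tool_pos: [0.4845, 0.054, 0.0824]
orientation: [1.595, 1.203, -0.036]
force: [-0.6, 0.2, -0.5]
opening: 0.0003
gripper_force: 0.0
```

Run:
```python
from h import *
print(angle())
seq()
```

```text
[('top', np.float64(0.013), 0.92, array([-2. ,  1.1])), ('scene', np.float64(-0.052), 0.64, array([ 1.1, -0. ]))]
t 13.77 now [-0.1828 -0.0225 -0.0376] F [-0.7 -0.  -0.4] tilt 0.4
```

{"name": "apply_moves", "arguments": {
  "steps": [-0.03, -0.05, -0.02, 0, 0, 0, 0, -0.06, -0.07, -0.04, 0, 0, 0, 0, -0.06, -0.07, -0.04, 0, 0, 0, 0, -0.2, -0.21, -0.15, 0, 0, 0, 0, -0.23, -0.25, -0.17, 0, 0, 0, 0, -0.23, -0.25, -0.17, 0, 0, 0, 0, -0.3, -0.3, -0.25, 0, 0, 0, 0, -0.3, -0.3, -0.25, 0, 0, 0, 0, -0.3, -0.3, -0.25, 0, 0, 0, 0, -0.3, -0.3, -0.25, 0, 0, 0, 0, 0, 0, 0, 0, 0, 0, 0]
}}

```text
t: 14.68
tool_pos: [0.3836, 0.0423, 0.0914]
orientation: [1.593, 1.204, -0.038]
force: [0.2, -0.0, -0.1]
opening: 0.0005
gripper_force: 0.0
```

Run:
```python
from h import *
print(angle());seq()
A=eyes.read_camera("scene")[130:330,270:430,::-1];B=eyes.read_camera("top")[150:350,110:340,::-1]
cv2.imwrite("pics/end.png",np.hstack([cv2.resize(A,None,fx=2,fy=2),cv2.resize(B,None,fx=2,fy=2)]))
```

```text
[('top', np.float64(0.149), 0.67, array([-3.4,  1.2])), ('scene', np.float64(0.008), 0.7, array([-0.2, -0. ]))]
t 14.88 now [-0.2813 -0.0185 -0.0283] F [ 0.3 -1.2  0. ] tilt 0.4
```

View pics/end.png

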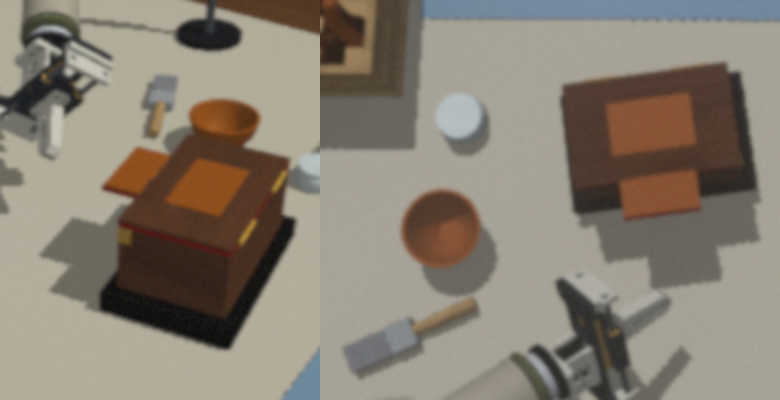

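The lid lies level on the rim, with its tongue out over the front. The finger is well clear at about (665,300) in the top half, and the bowl, brush and tin are where they were.

```bash
python3 -c "
from plant import robot
print(robot.close_job())"
```

```text
the job is handed in; nothing more can be done
None
```

The lid was tipped and fell freely from about 1.2 rad. I caught it on the finger's back, stopped it at about 0.49 rad (tongue about 9 cm up), lowered it gently until fully shut and drew the finger away. The job was handed in at about 15 s of the 40 s allowed; no verdict was shown.

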